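# Press the dye-tin lids home

### The job

The lids of the three dye tins have only been set loosely in place and stand proud: two tins lean in the wooden caddy under its carry bar, the bigger one stands upright on the log block. Press each of the three lids straight down into its tin until it is fully home, and leave the mallet and hammer where they lie.

Things in the scene. Friction and masses are not known exactly. Their poses are not given: they have to be found in the camera images.
- caddy: Fixed wooden caddy, 200 mm deep (x), 354 mm wide (y), 274 mm high. Origin under its middle, on the table. Its open front (-x) faces roughly toward the robot (yaw within 0.35 rad). Holds two aluminium tins (84 mm diameter, 120 mm long) at y = +78 and -78 mm, leaning 30 degrees from vertical toward its -x. Flat posts (24 x 12 mm) at x = 6, y = +-171 mm carry the bar.
- carry_bar (a point): Middle of the caddy's round wooden carry bar: 18 mm diameter, along the caddy's y from post to post, axis 262 mm above the table at the caddy's x = 6 mm. It runs above the leaning lids: a hand coming straight down on them hits it, one coming along the tin's axis passes in front of it.
- left_lid_top (a point): Centre of the flat top of the black lid of the leaning tin at the caddy's +y side (robot's left). z axis points out of the tin along its axis; press along -z. Lid: disc 76 mm diameter, 6 mm thick, on a narrower plug that slides into the tin. Home, the disc's underside lies on the tin's top edge and this point is at x = -18, y = +78, z = 157 mm in the caddy's frame.
- right_lid_top (a point): The same for the leaning tin at the caddy's -y side; home at x = -18, y = -78, z = 157 mm in the caddy's frame.
- big_lid_top (a point): Centre of the flat top of the black lid (104 mm diameter, 6 mm thick) of the bigger aluminium tin (116 mm diameter, 90 mm high), which stands upright, fixed on a round log block (184 mm diameter, 50 mm high). z axis vertical. Home, this point is 147 mm above the table.
- left_lid (a joint): How far the left leaning lid stands proud of home along its tin's axis, m: 0 = fully home, at most 0.018; 0.010 to 0.016 at the start. It slides with steady friction of about 7 N, stays where it is left, and meets a firm stop at 0.
- right_lid (a joint): The same for the right leaning lid (about 7 N).
- big_lid (a joint): The same for the big upright lid (about 8 N).
- mallet: Loose wooden mallet lying flat on the table between the robot and the tins, about 190 mm long, head 56 mm diameter and 90 mm wide. A bystander.
- hammer: Loose hammer lying flat on the table between the robot and the tins, about 240 mm long. A bystander.

How it is judged:
At the end, for the whole second after the job is handed in: All three lids stand less than 2 mm proud of fully home (value of joint each of left_lid, right_lid, big_lid below 0.002 m); the robot touches nothing.
It fails at once if the mallet is moved more than 30 mm (distance of mallet from where it was at the start of the episode above 0.03 m).
It fails at once if the hammer is moved more than 30 mm (distance of hammer from where it was at the start of the episode above 0.03 m).
It also fails if it takes over 61 s, if anything falls off the work surface, if the arm or the gripper's body presses on something with over 40 N, if the wrist force passes 120 N, or if a joint passes its speed limit or range.

### The arm

A 6-joint arm with a two-finger parallel gripper is mounted at the origin on the work surface. World frame = base frame: x ahead of the robot, y to its left, z up, the work surface at z = 0. Lengths are in m, angles in rad, forces in N, time in s.
With the tool pointing down it reaches from about 0.225 to 0.725 m from the base axis. Payload 3.1 kg.
Tool frame: the origin (TCP) lies midway between the tips of the shut fingers; the grasp point (between the pads) lies 19 mm behind it; z points along the fingers, y is the line along which they close (so a half turn about z gives the same grasp; the last joint's range is limited). The gripper opens to 85 mm and grips with 20 to 120 N. Pads are 22 mm wide; open, the fingers measure 114 mm over their backs; the gripper's body (76 mm by 85 mm) begins 54 mm behind the grasp point. The pads swing forward as they close: fully open they stand 13 mm farther back than shut.
Start: joints at [1.133, 0.048, 0.099, 1.622, 0, 1.443], TCP at [0.16, 0.5, 0.231] pointing down, gripper open.
Joint ranges: [-2.91, 2.91], [-0.99, 1.94], [-1.21, 1.42], [-2.12, 2.29], [-1.49, 1.47], [-3.14, 3.14]. Speed limits (rad/s): [2.79, 2.79, 3.14, 3.14, 3.14, 3.14].

### API

Orientations are given as a unit quaternion [x, y, z, w].
In Python, from workcell import env, eyes gives the robot as it stands. The module is installed in compiled form; this text tells all that it offers.
- The arm moves only by the tool arm_command, never from a script. Its argument "commands" is a list of rows, each a list of 7 numbers: the turn, a rotation vector about the tool's x, y, z in degrees, then the shift along the tool's x, y, z in cm, then the finger opening in cm, from 0 to 8.54. In form: [[ax, ay, az, dx, dy, dz, grip], ...]. A call has exactly 10 rows; each row shifts and turns the commanded pose from where the row before left it, along the tool's axes as they then stand; what a row does not reach is not made up. A row lasts 1/10 s, in which the tool goes at most 50 mm and 8.59 degrees, less where a joint would pass 70% of its speed; a pose out of reach is approached as far as the arm can. A call with a gripper value outside its range is refused whole. The fingers move at their own pace and stop on an object; "squeeze" is the grip in N (left out, the last holds). Time passes only in rows, so rows that do not move let the fingers close, or fill a call up. It gives the time, the measured TCP pose, the force, the opening and the grip force at its end, in the units of the state.
- env.observe(): the state, without advancing time (a new reading comes with each control period).
- eyes.get_image(name): name is "scene" or "side" or "wrist"; returns a dict with "image" (384x512x3 uint8, red, green, blue), "fx", "fy", "cx", "cy" (pixels), "T" (4x4, takes a point from camera to world coordinates); the wrist camera has in their place "hand_eye" (4x4, takes a point from camera to tool coordinates, whose origin is the TCP and whose axes are the flange's). Camera axes: x right, y down, z forward; pixel columns grow to the right and rows downward; lengths in m; the calibration is good to about 2 mm. A picture is of the moment at which its call begins: read the wrist's pose just before it. There is no depth.
- env.finish_job(): hands the job in; it is judged then, once.
The state is a dict: "time": time; "joints": joint angles; "dq": joint speeds; "tau": joint torques, N m; "position": TCP position; "tool_rot": TCP orientation; "ft_force": force on the tool from outside, world axes, zero at the start; "ft_torque": the same for the moment, N m; "gripper_width": opening from 0.0 (shut) to 1.0 (fully open); "grasp_force": force on a finger pad.
Only numpy, scipy, OpenCV 4.12 (cv2) and the standard library are available. Lean on these libraries where they do the work, as an engineer would, in place of code of your own. Each camera call takes 0.05 s, during which the arm holds its last target. There are 200 camera calls.

## Working session

There is one attempt and no reset: what is moved stays moved. The work goes in short steps, Python scripts to look and compute and a tool call to move; the robot and the scene stay as the last step left them, time stands still between calls to the robot, and variables do not carry over. Pictures are saved under pics/ and viewed, at most 10 in all, crops included, and the job is handed in when it is done.

Besides the shell and the picture viewer there is one more tool, called after "Request:" by a JSON object that holds its "op" and its "data", one argument or row to a line. arm_command: Moves the arm, as the interface text tells. Its arguments: {"type":"object","properties":{"commands":{"type":"array"},"squeeze":{"type":"number"}},"required":["commands"]}

```bash
mkdir -p pics
python3 - <<'E'
from workcell import env, eyes
import cv2, numpy as np, pickle
o=env.observe(); print(o['time'],o['position'],o['tool_rot'],o['ft_force'],o['gripper_width'])
d={}
for n in ['scene','side']:
    r=eyes.get_image(n); d[n]=r
    cv2.imwrite(f'pics/{n}0.png',cv2.resize(r['image'][:,:,::-1],None,fx=1.5625,fy=1.5625,interpolation=cv2.INTER_CUBIC)[:600,:800])
    print(n,r['fx'],r['fy'],r['cx'],r['cy'],np.round(r['T'],3).tolist())
pickle.dump(d,open('d.pkl','wb'))
E
```

```text
0.0 [0.15982194 0.49944358 0.23012005] [ 1.54280233e-01  9.88026439e-01 -1.12244767e-03 -3.25486689e-04] [ 0.23700444 -0.05019912 -0.0808971 ] 0.9987897328804695
scene 391.1630175032063 391.1630175032063 257.19511080430857 193.32196149086764 [[-0.037, 0.749, -0.662, 1.103], [0.999, 0.029, -0.023, -0.007], [0.002, -0.662, -0.749, 0.881], [0.0, 0.0, 0.0, 1.0]]
side 385.7772769673411 385.7772769673411 250.91530187747395 191.34983572745026 [[0.75, -0.347, 0.563, -0.089], [-0.661, -0.395, 0.638, -0.68], [0.001, -0.85, -0.526, 0.731], [0.0, 0.0, 0.0, 1.0]]
```

View pics/scene0.png

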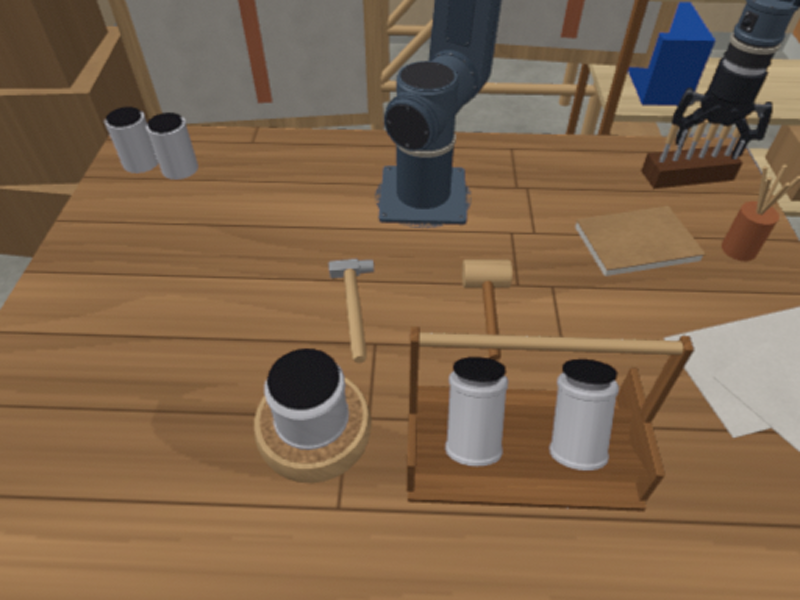

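View pics/side0.png

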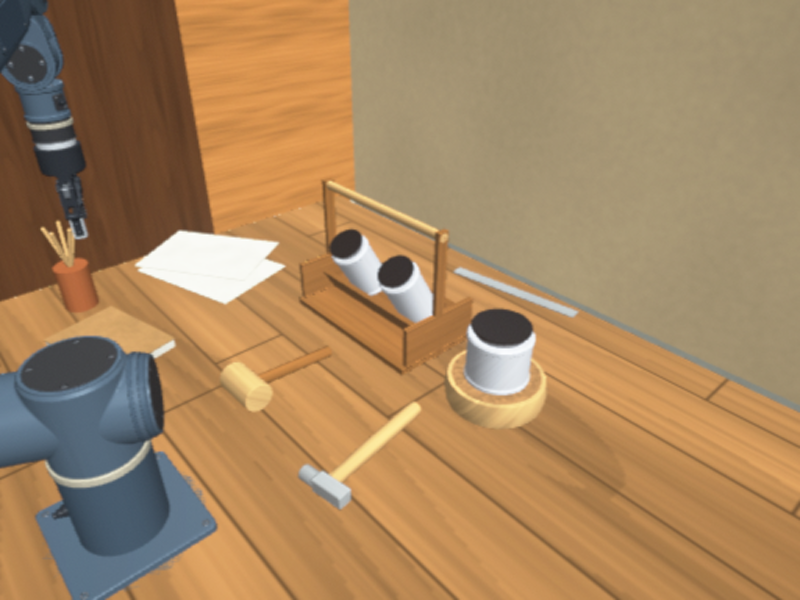

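The scene view shows the big lid at about (305,379), the right lid at (479,371), the left lid at (589,374), and the bar from (415,338) to (688,346). The side view shows the left lid at (347,244), the right lid at (396,272), the big lid at (501,328), and the bar from (327,184) to (442,237).

```bash
cat > fit.py <<'E'
import cv2, numpy as np, pickle
from scipy.optimize import least_squares
d=pickle.load(open('d.pkl','rb')); s=1.5625
def blob(n,px):
    g=d[n]['image'].max(axis=2); m=(g<60).astype(np.uint8)
    k,l,st,c=cv2.connectedComponentsWithStats(m)
    i=l[int(px[1]/s),int(px[0]/s)]; print(n,px,st[i]); return np.array(c[i]),st[i]
def proj(n,P):
    r=d[n]; q=(np.asarray(P)-r['T'][:3,3])@r['T'][:3,:3]
    return np.array([q[0]/q[2]*r['fx']+r['cx'],q[1]/q[2]*r['fy']+r['cy']])
B={k:(blob('scene',a)[0],blob('side',b)[0]) for k,a,b in [('L',(589,374),(347,244)),('R',(479,371),(396,272)),('B',(305,379),(501,328))]}
bar={'scene':[((688,346),1),((415,338),-1)],'side':[((327,184),1),((442,237),-1)]}
ax=np.array([-.5,0,np.cos(np.pi/6)])
def world(p,c):
    cs,sn=np.cos(p[2]),np.sin(p[2]); return np.array([p[0]+cs*c[0]-sn*c[1],p[1]+sn*c[0]+cs*c[1],c[2]])
def lid(p,sd): return np.array([-.018,.078*sd,.157])+ax*(p[3] if sd>0 else p[4])
def res(p):
    r=[]
    for k,sd in (('L',1),('R',-1)):
        P=world(p,lid(p,sd)-ax*.003)
        r+=list(proj('scene',P)-B[k][0])+list(proj('side',P)-B[k][1])
    for n in bar:
        for px,sd in bar[n]: r+=list(.3*(proj(n,world(p,[.006,.171*sd,.262]))-np.array(px)/s))
    return np.array(r)
f=least_squares(res,[.6,.1,0,.013,.013]); p=f.x
print('caddy',p.round(4)); print(res(p).round(1))
for sd in (1,-1): print(world(p,lid(p,sd)).round(4), 'home',world(p,[-.018,.078*sd,.157]).round(4))
c,sn=np.cos(p[2]),np.sin(p[2]); print('axis',[-.5*c,-.5*sn,.866])
rb=lambda q: np.r_[proj('scene',[q[0],q[1],.144+q[2]])-B['B'][0],proj('side',[q[0],q[1],.144+q[2]])-B['B'][1]]
f=least_squares(rb,[.55,-.15,.01]); print('big',f.x.round(4),rb(f.x).round(1))
E
python3 fit.py
```

```text
scene (589, 374) [360 230  35  16 422]
side (347, 244) [212 148  18  16 211]
scene (479, 371) [290 229  33  16 417]
side (396, 272) [243 165  20  18 266]
scene (305, 379) [ 171  223   46   39 1358]
side (501, 328) [     0      0    512    384 195201]
caddy [ 0.6129  0.1635 -0.0008  0.011   0.0088]
[-0.1  0.1 -0.3 -0.1 -0.   0.2 -0.3 -0.2 -0.8  0.2 -0.1  0.2 -0.  -0.1
 -0.3 -0.2]
[0.5894 0.2415 0.1665] home [0.5949 0.2415 0.157 ]
[0.5904 0.0855 0.1647] home [0.5948 0.0855 0.157 ]
axis [np.float64(-0.4999998327142851), np.float64(0.0004090057296852974), 0.866]
big [ 0.5613 -0.1081  0.0093] [ 28.  -17.2  35.3  14.3]
```

```bash
python3 - <<'E'
import pickle
d=pickle.load(open('d.pkl','rb')); g=d['side']['image'].max(axis=2); print(g[195:225:2,320].tolist(), g[210,295:350:2].tolist(), d['side']['image'][210,320])
g=d['scene']['image'].max(axis=2);print(g[220:270:2,195].tolist())
E
sed -i "s/g<60/g<(55 if n=='scene' else TH)/; s/^d=pickle/TH=60\nd=pickle/" fit.py; sed 's/^TH=60/TH=75/;' fit.py | python3 - | tail -9
```

```text
[214, 158, 62, 62, 62, 63, 63, 62, 63, 63, 65, 63, 61, 133, 247] [162, 161, 182, 224, 73, 64, 64, 65, 64, 63, 64, 63, 64, 62, 63, 64, 63, 63, 62, 63, 63, 62, 64, 164, 200, 201, 201, 206] [63 58 59]
[134, 133, 26, 29, 31, 27, 29, 31, 28, 28, 27, 30, 27, 27, 28, 30, 28, 30, 29, 29, 26, 121, 176, 168, 132]
scene (305, 379) [ 171  223   46   39 1348]
side (501, 328) [302 199  38  21 638]
caddy [0.6128 0.1633 0.0018 0.0107 0.0091]
[-0.2  0.2 -0.3 -0.3  0.   0.2 -0.4 -0.1 -0.8  0.2 -0.1  0.2 -0.  -0.1
 -0.2 -0.2]
[0.5893 0.2413 0.1663] home [0.5947 0.2413 0.157 ]
[0.5904 0.0853 0.1649] home [0.5949 0.0853 0.157 ]
axis [np.float64(-0.4999992039550821), np.float64(-0.0008922131383158433), 0.866]
big [ 0.6106 -0.1665  0.0078] [-0.1  0.1 -0.1 -0. ]
```

```bash
cat > go.py <<'E'
from workcell import env
import numpy as np, sys
from scipy.spatial.transform import Rotation as R
def go(P,zdir,show=True):
    o=env.observe(); C=R.from_quat(o['tool_rot']); z=np.array(zdir,float); z/=np.linalg.norm(z)
    x=np.cross([0,1,0],z); x/=np.linalg.norm(x); y=np.cross(z,x)
    G=R.from_matrix(np.c_[x,y,z]); D=np.array(P)-o['position']
    print('t',round(o['time'],2),'pos',o['position'].round(4),'F',o['ft_force'].round(1),'j',np.round(o['joints'],2).tolist())
    print('turn deg',np.degrees((C.inv()*G).as_rotvec()).round(2),'shift cm in goal axes',(G.inv().apply(D)*100).round(2),'in current axes',(C.inv().apply(D)*100).round(2))
if __name__=='__main__':
    a=[float(v) for v in sys.argv[1:]]; go(a[:3],a[3:])
E
python3 go.py .539 .241 .253 .5 0 -.866
(sed 's/^TH=60/TH=75/' fit.py; cat <<'E'
for nm,a,b in (('pot',(748,215),(72,268)),('stick',(768,170),(62,225)),('stick2',(795,178),(48,240)),('mallet',(487,272),(245,385)),('hammer',(350,266),(325,488)),('barL',(688,346),(327,184))):
    h=lambda q: np.r_[proj('scene',q)-np.array(a)/s,proj('side',q)-np.array(b)/s]
    f=least_squares(h,[.3,.4,.1]); print(nm,f.x.round(3),h(f.x).round(1))
E
)| python3 - | tail -6
```

```text
t 0.1 pos [0.1598 0.4995 0.2302] F [-0.2  0.4  0.8] j [1.13, 0.05, 0.1, 1.62, -0.0, 1.44]
turn deg [ -4.76 -29.79 -17.31] shift cm in goal axes [-33.98 -25.85  16.99] in current axes [-43.99 -13.06  -2.26]
pot [0.15  0.643 0.095] [ 0.4 -0.7  0.6  0.8]
stick [0.154 0.631 0.202] [ 0.1 -0.1  0.1  0.1]
stick2 [0.13  0.706 0.159] [-1.3  2.5 -1.8 -2.7]
mallet [0.268 0.128 0.029] [-0.5  0.4 -0.5 -0.4]
hammer [ 0.246 -0.144  0.011] [-1.   0.7 -0.8 -0.4]
barL [0.619 0.339 0.262] [-0.5  0.5 -0.9 -0.8]
```

Request:
{"op": "arm_command", "data": {
  "commands": [
    [0,0,0,-4,-1.3,-0.3,0],
    [0,0,0,-4,-1.3,-0.3,0],
    [0,0,0,-4,-1.3,-0.3,0],
    [0,0,0,-4,-1.3,-0.3,0],
    [0,0,0,-4,-1.3,-0.3,0],
    [0,0,0,-4,-1.3,-0.3,0],
    [0,0,0,-4,-1.3,-0.3,0],
    [0,0,0,-4,-1.3,-0.3,0],
    [0,0,0,-4,-1.3,0,0],
    [0,0,0,0,0,0,0]
  ],
  "squeeze": 20
}}

```text
time: 1.1
position: [0.4707, 0.2754, 0.2538]
tool_rot: [0.157, 0.988, -0.001, 0.0]
ft_force: [-0.8, 0.1, -0.1]
gripper_width: 0.002
grasp_force: 0.0
```

Request:
{"op": "arm_command", "data": {
  "commands": [
    [-0.95,-6,-3.5,0,0,0,0],
    [-0.95,-6,-3.5,0,0,0,0],
    [-0.95,-6,-3.5,0,0,0,0],
    [-0.95,-6,-3.5,0,0,0,0],
    [-0.95,-6,-3.5,0,0,0,0],
    [0,0,0,0,0,0,0],
    [0,0,0,0,0,0,0],
    [0,0,0,0,0,0,0],
    [0,0,0,0,0,0,0],
    [0,0,0,0,0,0,0]
  ]
}}

```text
time: 2.1
position: [0.4687, 0.2792, 0.2569]
tool_rot: [-0.001, 0.965, 0.001, 0.261]
ft_force: [-0.4, -0.4, 0.2]
gripper_width: -0.0
grasp_force: 0.0
```

```bash
python3 go.py .554 .241 .227 .5 0 -.866
```

```text
t 2.1 pos [0.4687 0.2792 0.2569] F [-0.4 -0.4  0.2] j [0.57, -0.37, -0.33, 1.16, -0.27, 0.51]
turn deg [0.13 0.31 0.05] shift cm in goal axes [-5.89 -3.82  6.85] in current axes [-5.85 -3.84  6.88]
```

Request:
{"op": "arm_command", "data": {
  "commands": [
    [0.1,0.3,0,-2,-1.3,0,0],
    [0,0,0,-2,-1.3,0,0],
    [0,0,0,-1.9,-1.2,0,0],
    [0,0,0,0,0,2,0],
    [0,0,0,0,0,2,0],
    [0,0,0,0,0,2,0],
    [0,0,0,0,0,0.8,0],
    [0,0,0,0,0,0,0],
    [0,0,0,0,0,0,0],
    [0,0,0,0,0,0,0]
  ]
}}

```text
time: 3.1
position: [0.5529, 0.2414, 0.2278]
tool_rot: [-0.001, 0.966, 0.0, 0.26]
ft_force: [-0.9, 0.6, -0.8]
gripper_width: -0.002
grasp_force: 0.0
```

```bash
python3 go.py .5893 .2413 .1663 .5 0 -.866
python3 - <<'E'
from workcell import eyes
import cv2
a=eyes.get_image('side')['image'][90:270,150:390,::-1]; b=eyes.get_image('wrist')['image'][:,:,::-1]
a=cv2.resize(a,(400,300),interpolation=cv2.INTER_CUBIC); b=cv2.resize(b,(400,300))
cv2.imwrite('pics/h1.png',cv2.hconcat([a,b]))
E
```

```text
t 3.1 pos [0.5529 0.2414 0.2278] F [-0.9  0.6 -0.8] j [0.4, -0.26, -0.3, 1.04, -0.2, 0.35]
turn deg [0.06 0.08 0.13] shift cm in goal axes [-0.08 -0.01  7.15] in current axes [-0.07 -0.02  7.15]
```

View pics/h1.png

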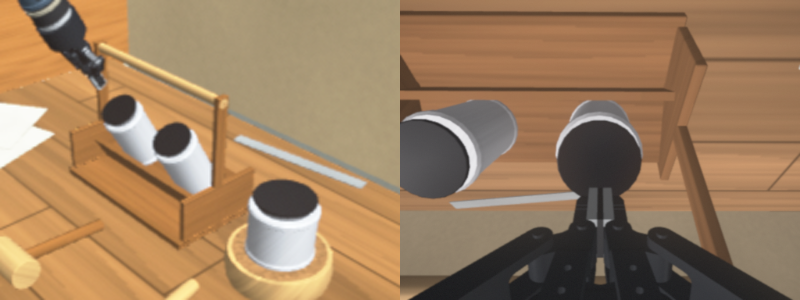

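The hand is lined up over the left lid (wrist crop, lid centre about (598,157)) and clear of the bar. Next I advance along the tin's axis.

Request:
{"op": "arm_command", "data": {
  "commands": [
    [0,0,0,0,0,1.5,0],
    [0,0,0,0,0,1.5,0],
    [0,0,0,0,0,1.5,0],
    [0,0,0,0,0,1,0],
    [0,0,0,0,0,0.5,0],
    [0,0,0,0,0,0.3,0],
    [0,0,0,0,0,0.3,0],
    [0,0,0,0,0,0.2,0],
    [0,0,0,0,0,0.2,0],
    [0,0,0,0,0,0,0]
  ]
}}

```text
time: 4.2
position: [0.5875, 0.2412, 0.1662]
tool_rot: [-0.001, 0.966, -0.0, 0.259]
ft_force: [-2.2, -0.3, 3.0]
gripper_width: 0.003
grasp_force: 1.3
```

```bash
python3 go.py .5947 .2413 .157 .5 0 -.866
```

```text
t 4.2 pos [0.5875 0.2412 0.1662] F [-2.2 -0.3  3. ] j [0.37, -0.17, -0.35, 0.9, -0.18, 0.33]
turn deg [0.03 0.01 0.14] shift cm in goal axes [-0.16  0.01  1.16] in current axes [-0.16  0.01  1.16]
```

Request:
{"op": "arm_command", "data": {
  "commands": [
    [0,0,0,0,0,0.1,0],
    [0,0,0,0,0,0.1,0],
    [0,0,0,0,0,0.1,0],
    [0,0,0,0,0,0.1,0],
    [0,0,0,0,0,0.1,0],
    [0,0,0,0,0,0.1,0],
    [0,0,0,0,0,0.1,0],
    [0,0,0,0,0,0.1,0],
    [0,0,0,0,0,0.1,0],
    [0,0,0,0,0,0,0]
  ]
}}

```text
time: 5.2
position: [0.592, 0.2412, 0.1585]
tool_rot: [-0.001, 0.966, -0.0, 0.259]
ft_force: [-5.0, -0.3, 5.5]
gripper_width: 0.0
grasp_force: 3.2
```

Request:
{"op": "arm_command", "data": {
  "commands": [
    [0,0,0,0,0,0.1,0],
    [0,0,0,0,0,0.1,0],
    [0,0,0,0,0,0,0],
    [0,0,0,0,0,0,0],
    [0,0,0,0,0,0,0],
    [0,0,0,0,0,0,0],
    [0,0,0,0,0,0,0],
    [0,0,0,0,0,0,0],
    [0,0,0,0,0,0,0],
    [0,0,0,0,0,0,0]
  ]
}}

```text
time: 6.2
position: [0.5931, 0.2412, 0.1565]
tool_rot: [-0.001, 0.966, -0.0, 0.259]
ft_force: [-4.8, -0.6, 5.6]
gripper_width: -0.004
grasp_force: 3.3
```

```bash
python3 go.py .5947 .2413 .157 .5 0 -.866
```

```text
t 6.2 pos [0.5931 0.2412 0.1565] F [-4.8 -0.6  5.6] j [0.37, -0.15, -0.35, 0.88, -0.18, 0.32]
turn deg [0.03 0.01 0.14] shift cm in goal axes [-0.16  0.01  0.04] in current axes [-0.16  0.01  0.04]
```

Force is still the sliding ~7 N, so I keep going in 1 mm steps until the stop shows.

Request:
{"op": "arm_command", "data": {
  "commands": [
    [0,0,0,0,0,0.1,0],
    [0,0,0,0,0,0.1,0],
    [0,0,0,0,0,0,0],
    [0,0,0,0,0,0,0],
    [0,0,0,0,0,0,0],
    [0,0,0,0,0,0,0],
    [0,0,0,0,0,0,0],
    [0,0,0,0,0,0,0],
    [0,0,0,0,0,0,0],
    [0,0,0,0,0,0,0]
  ]
}}

```text
time: 7.2
position: [0.5934, 0.2411, 0.156]
tool_rot: [-0.001, 0.966, -0.0, 0.259]
ft_force: [-11.5, -1.4, 11.6]
gripper_width: -0.003
grasp_force: 7.7
```

Request:
{"op": "arm_command", "data": {
  "commands": [
    [0,0,0,0,0,0.1,0],
    [0,0,0,0,0,0,0],
    [0,0,0,0,0,0,0],
    [0,0,0,0,0,0,0],
    [0,0,0,0,0,0,0],
    [0,0,0,0,0,0,0],
    [0,0,0,0,0,0,0],
    [0,0,0,0,0,0,0],
    [0,0,0,0,0,0,0],
    [0,0,0,0,0,0,0]
  ]
}}

```text
time: 8.2
position: [0.5935, 0.2412, 0.156]
tool_rot: [-0.002, 0.966, -0.0, 0.259]
ft_force: [-16.7, -3.1, 15.7]
gripper_width: 0.001
grasp_force: 10.7
```

Request:
{"op": "arm_command", "data": {
  "commands": [
    [0,0,0,0,0,-1,0],
    [0,0,0,0,0,-2,0],
    [0,0,0,0,0,-2,0],
    [0,0,0,0,0,-2,0],
    [0,0,0,0,-3.1,-1,0],
    [0,0,0,0,-3.1,0,0],
    [0,0,0,0,-3.1,0,0],
    [0,0,0,0,-3.1,0,0],
    [0,0,0,0,-3.1,0,0],
    [0,0,0,0,0,0,0]
  ]
}}

```text
time: 9.2
position: [0.5548, 0.0824, 0.222]
tool_rot: [0.001, 0.966, -0.002, 0.258]
ft_force: [0.9, -0.0, 0.8]
gripper_width: 0.002
grasp_force: 0.0
```

```bash
python3 go.py .5904 .0853 .1649 .5 0 -.866
```

```text
t 9.2 pos [0.5548 0.0824 0.222 ] F [ 0.9 -0.   0.8] j [0.04, -0.43, -0.44, 1.04, -0.02, 0.04]
turn deg [-0.22 -0.07 -0.11] shift cm in goal axes [-0.23  0.29  6.72] in current axes [-0.24  0.32  6.72]
```

Left lid is home: it stopped firmly with 23 N on it. Now the right lid.

Request:
{"op": "arm_command", "data": {
  "commands": [
    [0,0,0,-0.2,0.3,1,0],
    [0,0,0,0,0,1.5,0],
    [0,0,0,0,0,1.5,0],
    [0,0,0,0,0,1,0],
    [0,0,0,0,0,0.5,0],
    [0,0,0,0,0,0.3,0],
    [0,0,0,0,0,0.3,0],
    [0,0,0,0,0,0.2,0],
    [0,0,0,0,0,0.1,0],
    [0,0,0,0,0,0,0]
  ]
}}

```text
time: 10.2
position: [0.5885, 0.0889, 0.1686]
tool_rot: [-0.001, 0.966, -0.0, 0.259]
ft_force: [0.2, 0.7, 0.3]
gripper_width: 0.0
grasp_force: 0.0
```

Request:
{"op": "arm_command", "data": {
  "commands": [
    [0,0,0,0,0,0.1,0],
    [0,0,0,0,0,0.1,0],
    [0,0,0,0,0,0.1,0],
    [0,0,0,0,0,0.1,0],
    [0,0,0,0,0,0.1,0],
    [0,0,0,0,0,0.1,0],
    [0,0,0,0,0,0.1,0],
    [0,0,0,0,0,0.1,0],
    [0,0,0,0,0,0.1,0],
    [0,0,0,0,0,0,0]
  ]
}}

```text
time: 11.2
position: [0.5927, 0.0889, 0.1611]
tool_rot: [-0.001, 0.966, -0.0, 0.258]
ft_force: [-5.6, 0.8, 4.1]
gripper_width: -0.002
grasp_force: 3.3
```

```bash
python3 go.py .5949 .0853 .157 .5 0 -.866
```

```text
t 11.2 pos [0.5927 0.0889 0.1611] F [-5.6  0.8  4.1] j [0.05, -0.31, -0.48, 0.88, -0.03, 0.04]
turn deg [-0.01 -0.04  0.15] shift cm in goal axes [ 0.02 -0.36  0.46] in current axes [ 0.02 -0.36  0.46]
```

Request:
{"op": "arm_command", "data": {
  "commands": [
    [0,0,0,0,0,0.1,0],
    [0,0,0,0,0,0.1,0],
    [0,0,0,0,0,0.1,0],
    [0,0,0,0,0,0.1,0],
    [0,0,0,0,0,0.1,0],
    [0,0,0,0,0,0.1,0],
    [0,0,0,0,0,0,0],
    [0,0,0,0,0,0,0],
    [0,0,0,0,0,0,0],
    [0,0,0,0,0,0,0]
  ]
}}

```text
time: 12.2
position: [0.5951, 0.0889, 0.1572]
tool_rot: [-0.001, 0.966, -0.001, 0.258]
ft_force: [-14.1, -0.3, 12.4]
gripper_width: -0.002
grasp_force: 8.5
```

Request:
{"op": "arm_command", "data": {
  "commands": [
    [0,0,0,0,0,0.1,0],
    [0,0,0,0,0,0.1,0],
    [0,0,0,0,0,0,0],
    [0,0,0,0,0,0,0],
    [0,0,0,0,0,0,0],
    [0,0,0,0,0,0,0],
    [0,0,0,0,0,0,0],
    [0,0,0,0,0,0,0],
    [0,0,0,0,0,0,0],
    [0,0,0,0,0,0,0]
  ]
}}

```text
time: 13.2
position: [0.5952, 0.089, 0.1571]
tool_rot: [-0.001, 0.966, -0.001, 0.258]
ft_force: [-24.6, -2.3, 20.7]
gripper_width: 0.001
grasp_force: 15.2
```

Right lid is home too: no travel under 32 N. I retreat and go to the big lid.

Request:
{"op": "arm_command", "data": {
  "commands": [
    [0,0,0,0,0,-1,0],
    [0,0,0,0,0,-2,0],
    [0,0,0,0,0,-3,0],
    [0,0,0,0,0,-3,0],
    [0,0,0,0,0,-3,0],
    [0,0,0,0,-4,0,0],
    [0,0,0,0,-4,0,0],
    [0,0,0,0,-4,0,0],
    [0,0,0,0,-4,0,0],
    [0,0,0,0,-4,0,0]
  ]
}}

```text
time: 14.2
position: [0.5374, -0.1127, 0.2579]
tool_rot: [-0.001, 0.966, -0.0, 0.259]
ft_force: [1.4, 0.2, 0.2]
gripper_width: 0.001
grasp_force: 0.0
```

Request:
{"op": "arm_command", "data": {
  "commands": [
    [0,0,0,0,-4,0,0],
    [0,6,0,0,0,0,0],
    [0,6,0,0,0,0,0],
    [0,6,0,0,0,0,0],
    [0,6,0,0,0,0,0],
    [0,6,0,0,0,0,0],
    [0,0,0,0,0,0,0],
    [0,0,0,0,0,0,0],
    [0,0,0,0,0,0,0],
    [0,0,0,0,0,0,0]
  ]
}}

```text
time: 15.2
position: [0.5367, -0.151, 0.2594]
tool_rot: [-0.001, 1.0, -0.001, 0.001]
ft_force: [0.3, 0.1, 0.5]
gripper_width: -0.0
grasp_force: 0.0
```

```bash
python3 go.py .6106 -.1665 .155 0 0 -1
```

```text
t 15.2 pos [ 0.5367 -0.151   0.2594] F [0.3 0.1 0.5] j [-0.39, 0.14, 0.25, 1.68, -0.0, -0.4]
turn deg [-0.13  0.15  0.1 ] shift cm in goal axes [-7.39 -1.55 10.44] in current axes [-7.36 -1.54 10.46]
```

Request:
{"op": "arm_command", "data": {
  "commands": [
    [0,0,0,-3.7,-0.8,1,0],
    [0,0,0,-3.7,-0.7,1,0],
    [0,0,0,0,0,2,0],
    [0,0,0,0,0,2,0],
    [0,0,0,0,0,1.5,0],
    [0,0,0,0,0,1,0],
    [0,0,0,0,0,0.5,0],
    [0,0,0,0,0,0.3,0],
    [0,0,0,0,0,0.2,0],
    [0,0,0,0,0,0,0]
  ]
}}

```text
time: 16.2
position: [0.6116, -0.1661, 0.1635]
tool_rot: [-0.001, 1.0, -0.001, 0.0]
ft_force: [-0.6, -0.6, 0.1]
gripper_width: -0.001
grasp_force: 0.0
```

Request:
{"op": "arm_command", "data": {
  "commands": [
    [0,0,0,0,0,0.1,0],
    [0,0,0,0,0,0.1,0],
    [0,0,0,0,0,0.1,0],
    [0,0,0,0,0,0.1,0],
    [0,0,0,0,0,0.1,0],
    [0,0,0,0,0,0.1,0],
    [0,0,0,0,0,0.1,0],
    [0,0,0,0,0,0.1,0],
    [0,0,0,0,0,0.1,0],
    [0,0,0,0,0,0.1,0]
  ]
}}

```text
time: 17.2
position: [0.6115, -0.166, 0.1551]
tool_rot: [-0.001, 1.0, -0.001, 0.0]
ft_force: [-3.2, 0.7, 8.2]
gripper_width: 0.001
grasp_force: 3.8
```

```bash
python3 go.py .6106 -.1665 .147 0 0 -1
```

```text
t 17.2 pos [ 0.6115 -0.166   0.1551] F [-3.2  0.7  8.2] j [-0.37, 0.33, 0.27, 1.51, -0.0, -0.37]
turn deg [-0.11  0.05  0.13] shift cm in goal axes [ 0.09 -0.05  0.81] in current axes [ 0.09 -0.05  0.81]
```

Request:
{"op": "arm_command", "data": {
  "commands": [
    [0,0,0,0,0,0.1,0],
    [0,0,0,0,0,0.1,0],
    [0,0,0,0,0,0.1,0],
    [0,0,0,0,0,0.1,0],
    [0,0,0,0,0,0.1,0],
    [0,0,0,0,0,0.1,0],
    [0,0,0,0,0,0.1,0],
    [0,0,0,0,0,0.1,0],
    [0,0,0,0,0,0,0],
    [0,0,0,0,0,0,0]
  ]
}}

```text
time: 18.2
position: [0.6115, -0.166, 0.1469]
tool_rot: [-0.001, 1.0, -0.001, 0.0]
ft_force: [-2.1, 0.8, 7.2]
gripper_width: -0.003
grasp_force: 3.4
```

Request:
{"op": "arm_command", "data": {
  "commands": [
    [0,0,0,0,0,0.1,0],
    [0,0,0,0,0,0.1,0],
    [0,0,0,0,0,0,0],
    [0,0,0,0,0,0,0],
    [0,0,0,0,0,0,0],
    [0,0,0,0,0,0,0],
    [0,0,0,0,0,0,0],
    [0,0,0,0,0,0,0],
    [0,0,0,0,0,0,0],
    [0,0,0,0,0,0,0]
  ]
}}

```text
time: 19.2
position: [0.6115, -0.166, 0.1465]
tool_rot: [-0.001, 1.0, -0.001, 0.001]
ft_force: [-3.9, 0.7, 10.4]
gripper_width: -0.002
grasp_force: 5.7
```

Request:
{"op": "arm_command", "data": {
  "commands": [
    [0,0,0,0,0,0.1,0],
    [0,0,0,0,0,0.1,0],
    [0,0,0,0,0,0,0],
    [0,0,0,0,0,0,0],
    [0,0,0,0,0,0,0],
    [0,0,0,0,0,0,0],
    [0,0,0,0,0,0,0],
    [0,0,0,0,0,0,0],
    [0,0,0,0,0,0,0],
    [0,0,0,0,0,0,0]
  ]
}}

```text
time: 20.2
position: [0.6115, -0.166, 0.1465]
tool_rot: [-0.001, 1.0, -0.001, 0.001]
ft_force: [-7.0, 3.1, 16.2]
gripper_width: -0.0
grasp_force: 8.4
```

Request:
{"op": "arm_command", "data": {
  "commands": [
    [0,0,0,0,0,-1,0],
    [0,0,0,0,0,-2,0],
    [0,0,0,0,0,-3,0],
    [0,0,0,0,0,-3,0],
    [0,0,0,2,0,-3,0],
    [0,0,0,3,0,0,0],
    [0,0,0,3,0,0,0],
    [0,0,0,0,0,0,0],
    [0,0,0,0,0,0,0],
    [0,0,0,0,0,0,0]
  ]
}}

```text
time: 21.2
position: [0.5324, -0.1662, 0.2606]
tool_rot: [-0.001, 1.0, -0.001, -0.0]
ft_force: [0.3, 0.4, 0.6]
gripper_width: 0.0
grasp_force: 0.0
```

Run:
```python
from workcell import eyes
import cv2,pickle
d={n:eyes.get_image(n) for n in ('scene','side')}; pickle.dump(d,open('d2.pkl','wb'))
cv2.imwrite('pics/end.png',cv2.hconcat([cv2.resize(d['side']['image'][100:290,150:390,::-1],(400,316),interpolation=cv2.INTER_CUBIC),cv2.resize(d['scene']['image'][150:330,150:450,::-1],(400,316))]))
```

```text
(no output)
```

View pics/end.png

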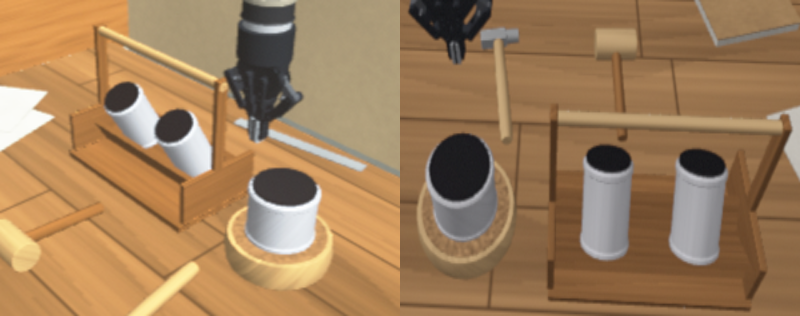

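All three lids sit flush (side view: (122,97), (174,125), (285,186)), the hand is clear, and the mallet and hammer are undisturbed. Each lid met a firm stop, so I hand the job in.

```bash
python3 -c "
from workcell import env
print(env.finish_job())"
```

```text
the job is handed in; nothing more can be done
None
```

I pressed all three lids down until each met its firm stop, left the mallet and hammer untouched, and handed the job in at about 21 s; no verdict was returned.

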